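# Tip a standby battery over the lip into its sprung bay

## Robot

A 6-joint arm with a two-finger parallel gripper is mounted at the origin on the work surface; the furniture and walls round the work are solid. World frame = base frame: x ahead of the robot, y to its left, z up, the work surface at z = 0. Lengths are in m, angles in rad, forces in N, time in s.
With the tool pointing down it reaches from about 0.325 to 0.775 m from the base axis. Payload 9.3 kg.
Tool frame: the origin (TCP) lies at the very end of the fingers, on their centre line; the grasp point (between the pads) lies 19 mm behind it (env.pinch_z is the distance from the TCP to the grasp point, in m); z points along the fingers, y is the direction in which the jaws open and shut (so a half turn about z gives the same grasp; the last joint's range is limited). The gripper opens to 85 mm and grips with 20 to 120 N. Pads are 22 mm wide; open, the fingers measure 114 mm over their backs; the gripper's body (76 mm by 85 mm) begins 54 mm behind the grasp point. The pads swing forward as they close: fully open they stand 13 mm farther back than shut.
Start: joints at [1.056, 0.259, 0.021, 1.334, 0, 1.418], TCP at [0.195, 0.514, 0.231] pointing down, gripper open.
Joint ranges: [-3.04, 3.04], [-0.91, 1.82], [-1.04, 1.36], [-1.92, 1.95], [-1.52, 1.45], [-3.14, 3.14]. Speed limits (rad/s): [2.22, 2.22, 2.79, 3.14, 3.14, 3.14].

## Interface

Orientations are given as [roll, pitch, yaw] about the fixed x, y, z axes, in that order (R = Rz(yaw) Ry(pitch) Rx(roll)).
In Python, from workcell import env, viewer gives the robot as it stands.
- The arm moves only by the shell command python3 -m crank 'ROWS' [FORCE]. ROWS is JSON, a list of rows, each a list of 3 entries, a list of its own where there are three numbers: the closure, from -1 (fully open) to 1 (shut), so that 0 is half open, then the shift along the tool's x, y, z in mm, then the turn, a rotation vector about the tool's x, y, z in degrees. In form: [[claw, [dx, dy, dz], [ax, ay, az]], ...]. A call has 1 to 12 rows; each row is the pose to reach, as a shift and turn from the pose measured when the call began, along the tool's axes at that moment; what a row does not reach only later rows make up. A row lasts 1/8 s, in which the tool goes at most 62.5 mm and 10.7 degrees, less where a joint would pass 70% of its speed; a pose out of reach is approached as far as the arm can. A call with a gripper value outside its range is refused whole. The fingers move at their own pace and stop on an object; FORCE is the grip in N (left out, the last holds). Time passes only in rows, so rows that repeat a pose let the fingers close. It gives the time, the measured TCP pose, the force and the opening at its end, in the units of the state.
- env.get_state(): the state, without advancing time (a new reading comes with each control period).
- viewer.read_camera(name): name is "side" or "top"; returns a dict with "color" (420x560x3 uint8, blue, green, red), "depth" (420x560 float32, m along the optical axis (not along the pixel's ray), 0 where there is no reading), "mtx" (3x3 intrinsics, pixels), "origin" and "attitude" of the camera in the world. Camera axes: x right, y up, looking along -z (the intrinsics and any distortion apply to the point x, -y, -z); pixel columns grow to the right and rows downward; lengths in m; the calibration is good to about 2 mm. A picture is of the moment at which its call begins.
- env.finish_job(): hands the job in, once; it reports no verdict.
The state is a dict: "time": time; "qpos": joint angles; "joint_vel": joint speeds; "tau": joint torques, N m; "tcp_pos": TCP position; "orientation": TCP orientation; "force": force on the tool from outside, world axes, zero at the start; "moment": the same for the moment, N m; "opening": finger opening in m.
Only numpy, scipy, OpenCV 4.12 (cv2) and the standard library are available. Lean on these libraries where they do the work, as an engineer would, in place of code of your own. Each camera call takes 0.05 s, during which the arm holds its last target.

## Task

Fit the upright black battery into the open metal bay in front of it: slide it along the bench up to the bay's front lip, push high against its back so that it tips over the lip, then push it in against the sprung plate and down until it lies flat on the bay floor behind the lip, terminal end at the plate. Do not lift the battery off the bench or press on it with more than 30 N, and do not disturb the pliers or the solder reel.

Things in the scene. Friction and masses are not known exactly. Their poses are not given: they have to be found in the camera images.
- battery_center (a point): Centre of the battery, a loose smooth black block, 70 mm (its x) by 48 mm (its y) by 101 mm high (its z), about 0.5 kg; friction about 0.35, so it slides before it tips unless its base is stopped. It starts upright, centre 50 mm above the bench. Its +x face looks roughly at the bay, its -x face (paper label) is the one to push. Two brass blades stand 7 mm above its top.
- battery_top (a point): Centre of the battery's top (terminal) end face, 50.5 mm from its centre along its +z; same axes as the battery. Once the battery lies in the bay this end faces the sprung plate.
- bay: Bare metal bay fixed to the bench. Origin on the bench under the middle of the lip's outer face; +x is the way in, z up. Lip 8 mm high, 2 mm thick. Floor at z = 3 mm. Cheeks 52 mm apart inside (y = +-26), 26 mm high, flared rims to 35 mm; wings in front of the lip widen the mouth to 80 mm at x = -30 mm and centre the battery. Bulkhead at x = 120 mm, 40 mm high.
- plate (a joint): Travel in m of the sprung pressure plate at the bay's inner end: 0 when free, its face then at bay x = 99.5 mm; it yields in bay +x up to a hard stop at 0.0055. Plate 40 mm wide, 39 mm high. It pushes back with 6 N at 0 and 10 N at the stop. Free length from lip to plate is 97.5 mm, so the seated 101 mm battery holds it about 0.0035 in.
- pliers: Bystander: loose pliers with blue handles, 148 x 53 x 13 mm, lying on the bench. Origin under its centre.
- solder_reel: Bystander: loose white solder reel, 54 mm across, 42 mm high, standing on the bench. Origin under its centre.

How it is judged:
By the outcome, as a careful person would: the job done as asked, in the order asked, and still so for the second after the job is handed in, with the robot touching nothing.
It also fails if it takes over 58 s, if anything falls off the work surface, if the arm or the gripper's body presses on something with over 40 N, if the wrist force passes 120 N, or if a joint passes its speed limit or range.

## Working session

There is one attempt and no reset: what is moved stays moved. The work goes in short steps, Python scripts to look and compute and a shell command to move; the robot and the scene stay as the last step left them, time stands still between calls to the robot, and variables do not carry over. Pictures are saved under pics/ and viewed, and the job is handed in when it is done.

```bash
ls; mkdir -p pics; python3 - <<'E'
from workcell import env, viewer
import cv2, numpy as np
print(env.get_state(), env.pinch_z)
for n in ("side","top"):
    c=viewer.read_camera(n)
    cv2.imwrite(f"pics/{n}0.png",c["color"]); np.savez(f"pics/{n}0.npz",**c)
    print(n,c["mtx"],c["origin"],c["attitude"],[k for k in c])
E
```

```text
pics
{'time': 0.0, 'qpos': array([1.05639516e+00, 2.59194529e-01, 2.07620552e-02, 1.33365759e+00,
       2.39854915e-05, 1.41820501e+00]), 'joint_vel': array([-1.75240018e-03, -9.06838563e-04, -6.11848473e-05, -5.17954742e-04,
       -4.78573326e-04,  1.18025809e-03]), 'tau': array([-1.93553560e-04, -5.55637765e+01,  3.44528997e+01,  1.39027319e-02,
       -1.74416941e-04, -8.40575183e-06]), 'tcp_pos': array([0.19454479, 0.5141633 , 0.23066499]), 'orientation': array([-3.14031760e+00, -2.20354479e-04,  2.77978264e+00]), 'force': array([ 0.64294968, -0.36987753,  0.32634672]), 'moment': array([ 0.02076212,  0.00064726, -0.04354834]), 'opening': 0.08523555620371469} 0.0187
side [[461.89430977   0.         281.20253038]
 [  0.         461.89430977 206.45633512]
 [  0.           0.           1.        ]] [ 0.4210808  -0.3228229   0.63948278] [ 0.91132854 -0.01377792 -0.0664039 ] ['color', 'depth', 'mtx', 'origin', 'attitude']
top [[497.66969906   0.         276.15984117]
 [  0.         497.66969906 213.13497911]
 [  0.           0.           1.        ]] [0.32024843 0.38712989 0.93760474] [ 0.18651488  0.00565616 -1.56808848] ['color', 'depth', 'mtx', 'origin', 'attitude']
```

View pics/side0.png

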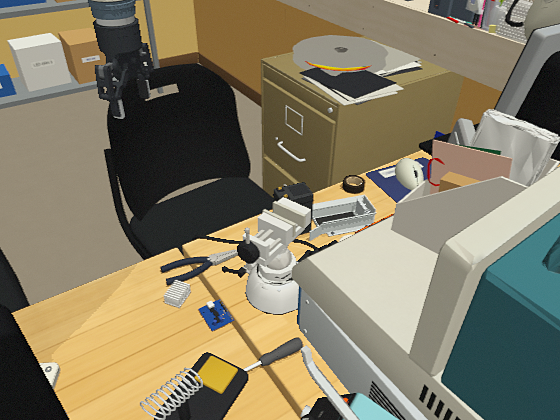

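View pics/top0.png

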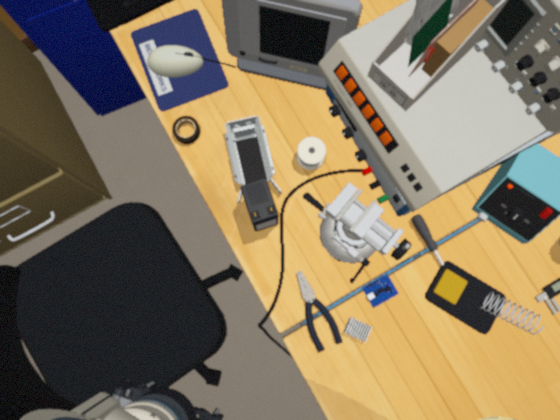

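```bash
cat > h.py <<'E'
import numpy as np, cv2
from scipy.spatial.transform import Rotation as R
def load(f): return dict(np.load(f))
def rot(c): return R.from_euler('xyz',c["attitude"]).as_matrix()
def ray(c,u,v):
    K=c["mtx"]; d=np.array([(u-K[0,2])/K[0,0],-(v-K[1,2])/K[1,1],-1.0]); return rot(c)@d
def onplane(c,u,v,z):
    d=ray(c,u,v); o=c["origin"]; return o+d*(z-o[2])/d[2]
def proj(c,p):
    q=rot(c).T@(np.asarray(p)-c["origin"]); K=c["mtx"]
    return K[0,0]*q[0]/-q[2]+K[0,2], K[1,1]*(-q[1])/-q[2]+K[1,2]
def cloud(c):
    H,W=c["depth"].shape; K=c["mtx"]; u,v=np.meshgrid(np.arange(W),np.arange(H)); d=c["depth"]
    q=np.stack([(u-K[0,2])/K[0,0]*d,-(v-K[1,2])/K[1,1]*d,-d],-1)
    P=q@rot(c).T+c["origin"]; P[d==0]=np.nan; return P
E
python3 - <<'E'
from h import *
t=load("pics/top0.npz"); s=load("pics/side0.npz")
im=t["color"][100:250,200:340]; cv2.imwrite("pics/topz0.png",cv2.resize(im,None,fx=5,fy=4*1.0,interpolation=cv2.INTER_CUBIC)) if 0 else cv2.imwrite("pics/topz0.png",cv2.resize(im,None,fx=4,fy=4,interpolation=cv2.INTER_CUBIC))
im=s["color"][165:285,220:400]; cv2.imwrite("pics/sidez0.png",cv2.resize(im,None,fx=4,fy=4,interpolation=cv2.INTER_CUBIC))
P=cloud(t)
for u,v in [(262,204),(262,190),(251,185),(272,222),(250,150),(280,260),(311,150),(350,240),(300,330),(160,60)]:
    print(u,v,P[v,u].round(4))
E
```

```text
262 204 [0.4947 0.4168 0.098 ]
262 190 [0.5183 0.4168 0.1029]
251 185 [0.5276 0.4359 0.101 ]
272 222 [0.4712 0.4001 0.0509]
250 150 [0.6219 0.4444 0.0045]
280 260 [ 0.4077  0.3854 -0.0034]
311 150 [0.6165 0.3263 0.0216]
350 240 [0.4353 0.2637 0.0765]
300 330 [ 0.2788  0.3484 -0.0036]
160 60 [0.7928 0.6199 0.041 ]
```

View pics/topz0.png

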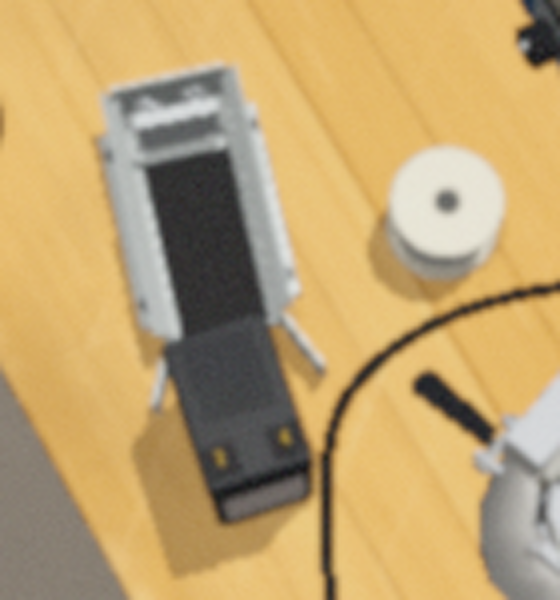

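View pics/sidez0.png

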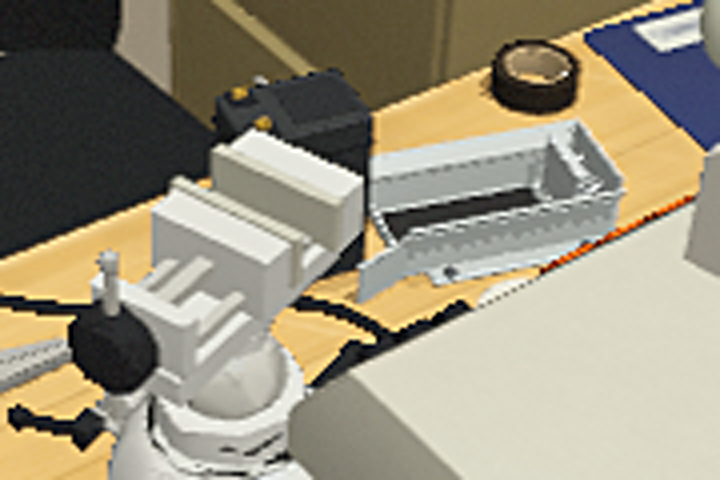

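```bash
python3 - <<'E'
from h import *
t=load("pics/top0.npz"); P=cloud(t)
reg=np.zeros(P.shape[:2],bool); reg[110:235,215:300]=1
top=reg&(P[...,2]>.092)&(P[...,2]<.106)
cn,_=cv2.findContours(top.astype(np.uint8),0,1); cn=max(cn,key=cv2.contourArea)
# pixels -> plane z=.101
pts=np.array([onplane(t,u,v,.101)[:2] for u,v in cn[:,0]],np.float32)
r=cv2.minAreaRect(pts); print(r, cv2.boxPoints(r), np.median(P[top][:,2]))
# height map of bay
for v in range(112,196,4):
    print(v,' '.join('%4d'%(1000*P[v,u,2]) for u in range(218,290,3)))
print(cn[:,0].min(0),cn[:,0].max(0))
tab=(np.abs(P[...,2])<.012)&reg; print(np.median(P[tab][:,2]))
E
```

```text
((0.4999758005142212, 0.42163196206092834), (0.0706925094127655, 0.04754231870174408), 18.831418991088867) [[0.4588486  0.4327215 ]
 [0.47419453 0.38772398]
 [0.541103   0.41054243]
 [0.5257571  0.45553994]] 0.10067017606419493
112    0   -1   -1   -1    0   -1    1    0   -2    0    0    0   -2   -3   -1    0   -1    0   -2    0    0    2   -3   -1
116    0    0    0   -2    2    1    0    0   -3   -2   -3    2   38    1    0   -1    0    0    4    0    0    0    0   -1
120   -1   -5    0    0    0   -1   39   40   37   35   29   26   21   30    0    1   -1   -2    1   -1    0   -1    2    0
124    2    0   -2   30   30   28   23   21   17   13   24   21    6   29   37    0    2    1   -1    0    0   -2   -2    0
128   -1    1   -4   33   24    3   28   37   40   41   38   39   33    3   31    0   -1   -1   -1    0    0   -1    0    0
132    0    0    0   36   28    0   35   32   28   26   21   17   17    0   26    3    0    0    0   -2   -1    0    1    0Traceback (most recent call last):
  File "<stdin>", line 11, in <module>
  File "<stdin>", line 11, in <genexpr>
ValueError: cannot convert float NaN to integer
```

```bash
python3 - <<'E'
from h import *
t=load("pics/top0.npz"); P=cloud(t)
im=t["color"]
z=np.nan_to_num(P[...,2])
v=np.clip(z*1000*4,0,255).astype(np.uint8)
hm=cv2.applyColorMap(v,cv2.COLORMAP_JET)[105:215,205:305]
cv2.imwrite("pics/hm0.png",cv2.resize(hm,None,fx=5,fy=5,interpolation=cv2.INTER_NEAREST))
cv2.imwrite("pics/topz1.png",cv2.resize(im[105:215,205:305],None,fx=5,fy=5,interpolation=cv2.INTER_CUBIC))
E
```

```text
(no output)
```

View pics/hm0.png

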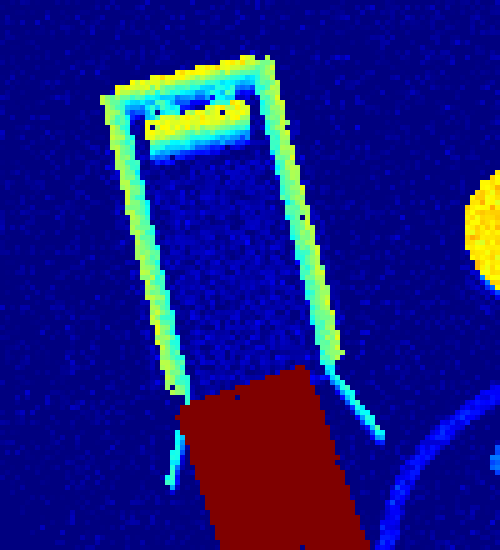

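View pics/topz1.png

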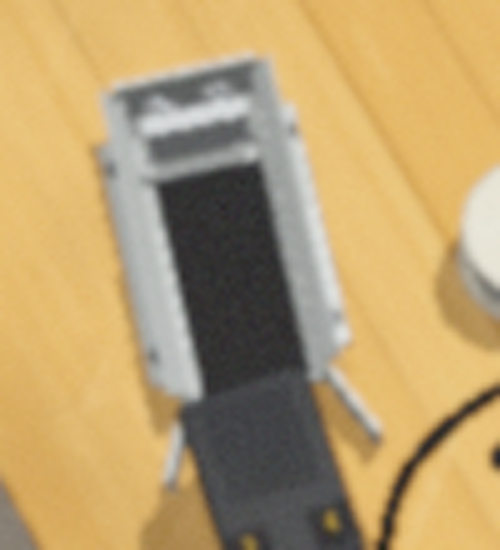

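```bash
python3 - <<'E'
from h import *
t=load("pics/top0.npz"); P=cloud(t)
reg=np.zeros(P.shape[:2],bool); reg[110:186,215:285]=1
# outer rim per row: points z in .029-.038
L=[];Rr=[]
for v in range(130,176):
    row=P[v]; ok=[u for u in range(215,285) if .029<row[u,2]<.039]
    if not ok: continue
    if v<182: L.append(onplane(t,ok[0],v,.035)[:2]); 
    Rr.append(onplane(t,ok[-1],v,.035)[:2])
for n,A in(("L",L),("R",Rr)):
    A=np.float32(A); vx,vy,x0,y0=cv2.fitLine(A,cv2.DIST_HUBER,0,.001,.001).ravel()
    if vx<0: vx,vy=-vx,-vy
    print(n,np.degrees(np.arctan2(vy,vx)),x0,y0)
g=lambda a,b,z:onplane(t,a/5+205-.4,b/5+105-.4,z).round(4)
for nm,a,b,z in [("bulkL",105,97,.04),("bulkR",270,58,.04),("rimLfront",172,392,.035),("rimRfront",340,357,.035),("wingL",171,487,.026),("wingR",382,438,.026),("plTL",146,138,.04),("plTR",248,116,.04),("plbackL",146,120,.04),("plbackR",248,98,.04),("floorL",163,185,.003),("floorR",265,165,.003)]:
    print(nm,g(a,b,z))
for a,b in [(171,484),(379,436),(175,460),(360,410),(182,440)]:
    print(P[b//5+105,a//5+205].round(4))
E
```

```text
L 13.388016 0.6071939 0.477089
R 13.711712 0.6107526 0.4109292
bulkL [0.6619 0.4892 0.04  ]
bulkR [0.6776 0.4266 0.04  ]
rimLfront [0.5477 0.4623 0.035 ]
rimRfront [0.5613 0.3996 0.035 ]
wingL [0.5134 0.4628 0.026 ]
wingR [0.5323 0.3838 0.026 ]
plTL [0.6455 0.4733 0.04  ]
plTR [0.6543 0.4348 0.04  ]
plbackL [0.6527 0.4735 0.04  ]
plbackR [0.6615 0.4349 0.04  ]
floorL [0.6395 0.4699 0.003 ]
floorR [0.6478 0.4298 0.003 ]
[0.5154 0.4625 0.0256]
[0.5346 0.3856 0.0176]
[0.5238 0.461  0.0224]
[0.5427 0.3913 0.0246]
[0.5326 0.4596 0.0175]
```

```bash
cat >> h.py <<'E'
BO=np.array([.552,.430,0.]); BY=np.radians(13.4)
RB=R.from_euler('z',BY).as_matrix()
def tobay(p): return RB.T@(np.asarray(p)-BO)
def go(env,*targets):  # bay mm targets, tool x=-bay x, down
    s=env.get_state(); T=R.from_euler('xyz',s["orientation"]).as_matrix()
    G=R.from_euler('xyz',[np.pi,0,BY+np.pi]).as_matrix()
    print("t",round(s["time"],2),"bay",(tobay(s["tcp_pos"])*1000).round(1),"F bay",(RB.T@s["force"]).round(1),"open",round(s["opening"],3))
    print("turn",np.degrees(R.from_matrix(T.T@G).as_rotvec()).round(1))
    for t in targets: print(t,"->",(T.T@(BO+RB@np.array(t)/1000.-s["tcp_pos"])*1000).round(1))
E
python3 - <<'E'
from h import *
from workcell import env
t=load("pics/top0.npz"); s=load("pics/side0.npz")
P=np.vstack([cloud(t).reshape(-1,3),cloud(s).reshape(-1,3)]); P=P[~np.isnan(P).any(1)]
for x in np.arange(.2,.8,.05):
    print(round(x,2),[ (round(float(np.percentile(q[:,2],99)),2) if len(q:=P[(abs(P[:,0]-x-.025)<.025)&(abs(P[:,1]-y-.025)<.025)])>5 else None) for y in np.arange(.05,.6,.05)])
go(env,(-110,2,200),(-110,2,60),(-75,2,60))
E
```

```text
0.2 [0.0, 0.0, 0.0, 0.0, 0.0, 0.01, 0.0, -0.38, 0.49, 0.59, 0.35]
0.25 [0.01, 0.0, 0.0, 0.02, 0.02, 0.01, 0.0, -0.0, -0.75, 0.64, -0.28]
0.3 [0.02, 0.02, 0.01, 0.01, 0.01, 0.01, 0.01, 0.01, -0.75, -0.28, -0.28]
0.35 [0.03, 0.02, 0.16, 0.16, 0.06, 0.01, 0.01, 0.0, 0.0, -0.75, -0.28]
0.4 [0.02, 0.02, 0.2, 0.17, 0.17, 0.03, 0.01, 0.0, 0.0, -0.67, -0.33]
0.45 [0.0, 0.19, 0.17, 0.17, 0.17, 0.17, 0.1, 0.1, 0.0, 0.0, -0.73]
0.5 [0.2, 0.2, 0.19, 0.15, 0.17, 0.02, 0.1, 0.1, 0.1, 0.0, -0.75]
0.55 [0.2, 0.2, 0.2, 0.19, 0.01, 0.04, 0.02, 0.04, 0.04, 0.0, 0.0]
0.6 [0.2, 0.2, 0.27, 0.24, 0.17, 0.05, 0.04, 0.04, 0.04, 0.02, 0.02]
0.65 [0.35, 0.34, 0.35, 0.33, 0.19, 0.14, 0.0, 0.04, 0.04, 0.02, 0.02]
0.7 [0.37, 0.35, 0.38, 0.38, 0.2, 0.17, 0.0, 0.0, 0.0, 0.01, 0.01]
0.75 [0.37, 0.38, 0.38, 0.2, 0.23, 0.23, 0.22, 0.19, 0.08, 0.02, 0.04]
0.8 [None, None, 0.2, None, None, None, 0.41, 0.23, 0.23, 0.03, 0.05]
t 0.1 bay [-328.2  164.7  230.7] F bay [ 0.5 -0.1  0.3] open 0.085
turn [ -0.1  -0.  -34.1]
(-110, 2, 200) -> [-271.9  -12.2   30.7]
(-110, 2, 60) -> [-272.   -12.1  170.7]
(-75, 2, 60) -> [-300.9    7.6  170.7]
```

```bash
python3 - <<'E'
from h import *
t=load("pics/top0.npz"); s=load("pics/side0.npz")
P=np.vstack([cloud(t).reshape(-1,3),cloud(s).reshape(-1,3)]); P=P[~np.isnan(P).any(1)]
for x in np.arange(.36,.56,.02):
    q=P[(abs(P[:,0]-x-.01)<.01)&(P[:,1]<.375)&(P[:,1]>.15)&(P[:,2]>.09)&(P[:,2]<.3)]
    if len(q)>5: print(round(x,2),np.percentile(q[:,1],98).round(3),np.percentile(q[:,2],98).round(3))
E
```

```text
0.38 0.208 0.167
0.4 0.233 0.199
0.42 0.272 0.169
0.44 0.295 0.171
0.46 0.308 0.171
0.48 0.299 0.174
0.5 0.283 0.191
0.52 0.203 0.194
0.54 0.215 0.195
0.56 0.227 0.195
```

```bash
python3 -m crank '[[1,[-55,-3,8],[0,0,-7]],[1,[-110,-6,12],[0,0,-14]],[1,[-165,-8,20],[0,0,-21]],[1,[-220,-10,25],[0,0,-28]],[1,[-272,-12,30],[0,0,-34]],[1,[-272,-12,30],[0,0,-34]],[1,[-272,-12,30],[0,0,-34]],[1,[-272,-12,30],[0,0,-34]]]' 30; python3 -c "
from h import *
from workcell import env
go(env,(-110,2,60),(-95,2,60))"
```

```text
time: 1.1
tcp_pos: [0.4436, 0.4072, 0.2009]
orientation: [-3.141, -0.001, -2.909]
force: [-0.0, 0.1, -0.4]
opening: -0.0
t 1.1 bay [-110.7    2.9  200.9] F bay [-0.   0.1 -0.4] open -0.0
turn [-0.  -0.  -0.1]
(-110, 2, 60) -> [ -0.8  -0.8 140.9]
(-95, 2, 60) -> [-15.8  -0.8 140.9]
```

```bash
python3 -m crank '[[1,[3,-1,45],[0,0,0]],[1,[3,-1,95],[0,0,0]],[1,[3,-1,140],[0,0,0]],[1,[3,-1,140],[0,0,0]]]'; python3 - <<'E'
from h import *
from workcell import env,viewer
c=viewer.read_camera("side"); cv2.imwrite("pics/side1.png",cv2.resize(c["color"][125:285,200:400],None,fx=4,fy=3.75)); go(env,(-95,2,60))
c=viewer.read_camera("top"); cv2.imwrite("pics/top1.png",cv2.resize(c["color"][100:250,200:340],None,fx=4,fy=4))
E
```

```text
time: 1.6
tcp_pos: [0.4382, 0.4049, 0.0586]
orientation: [-3.139, -0.006, -2.908]
force: [-0.4, 0.5, 1.0]
opening: 0.0001
t 1.65 bay [-114.9    2.4   61. ] F bay [-0.4  0.5  0.7] open 0.0
turn [-0.1 -0.1 -0. ]
(-95, 2, 60) -> [-19.9  -0.4   0.9]
```

View pics/side1.png

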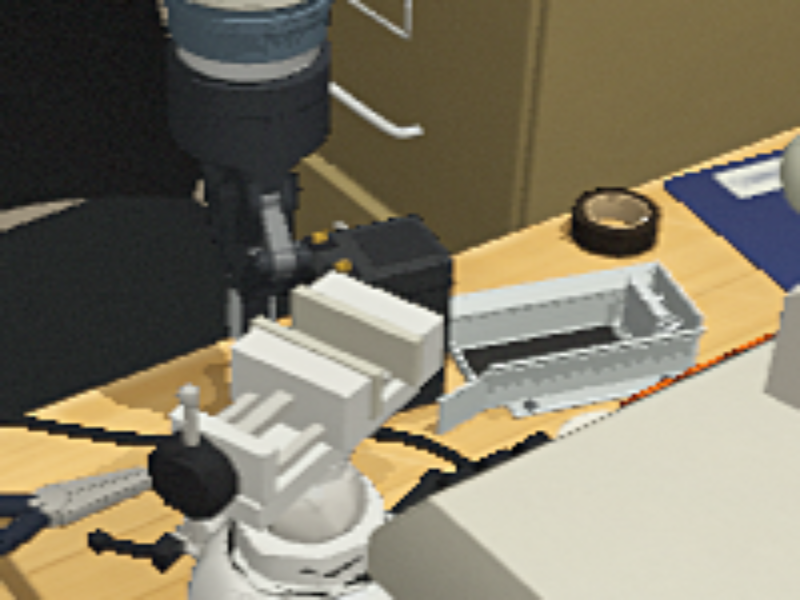

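View pics/top1.png

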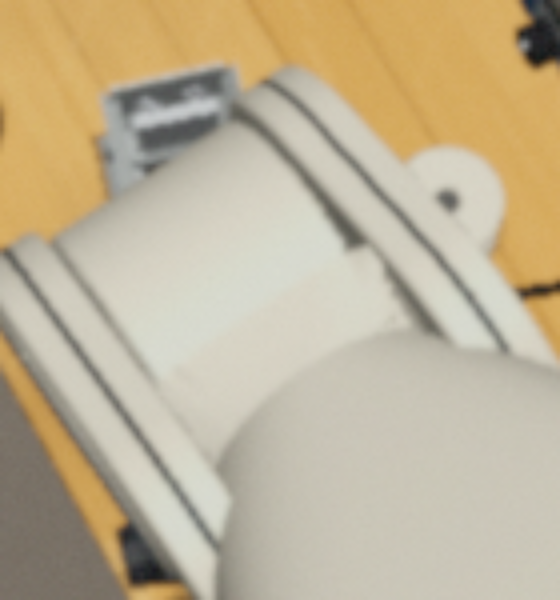

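```bash
python3 -m crank '[[1,[-5,0,1],[0,0,0]],[1,[-9,0,1],[0,0,0]],[1,[-12,0,1],[0,0,0]],[1,[-15,0,1],[0,0,0]],[1,[-18,0,1],[0,0,0]]]'; python3 -c "
from h import *
from workcell import env
go(env,(-90,2,60))"
```

```text
time: 2.33
tcp_pos: [0.458, 0.4103, 0.0614]
orientation: [-3.141, -0.001, -2.908]
force: [-5.4, -0.5, 7.0]
opening: 0.0
t 2.33 bay [-96.    2.6  61.4] F bay [-5.4  0.8  7. ] open 0.0
turn [-0. -0. -0.]
(-90, 2, 60) -> [-6.  -0.6  1.4]
```

```bash
python3 - <<'E'
from h import *
from workcell import env,viewer
c=viewer.read_camera("side"); np.savez("pics/side2.npz",**c); cv2.imwrite("pics/side2.png",cv2.resize(c["color"][150:270,220:340],None,fx=5,fy=5,interpolation=cv2.INTER_CUBIC)); go(env)
E
```

```text
t 2.38 bay [-95.6   2.6  61.5] F bay [-2.5  0.5  1.5] open 0.0
turn [-0. -0. -0.]
```

View pics/side2.png

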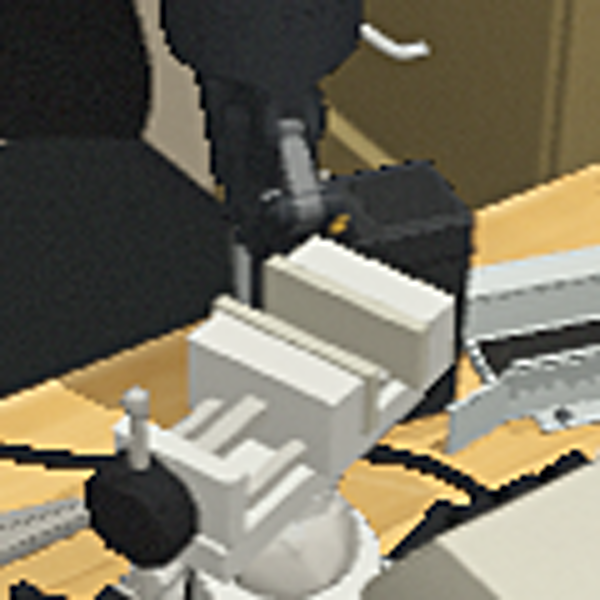

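```bash
python3 -m crank '[[1,[5,0,0],[0,0,0]],[1,[5,0,-14],[0,0,0]],[1,[5,0,-14],[0,0,0]],[1,[1,0,-14],[0,0,0]],[1,[-1,0,-14],[0,0,0]],[1,[-3,0,-14],[0,0,0]],[1,[-3,0,-14],[0,0,0]]]'; python3 -c "
from h import *
from workcell import env
go(env,(-90,2,75))"
```

```text
time: 3.25
tcp_pos: [0.4613, 0.4111, 0.0752]
orientation: [-3.141, -0.001, -2.908]
force: [-2.6, -0.8, 1.8]
opening: -0.0004
t 3.25 bay [-92.6   2.6  75.2] F bay [-2.7 -0.2  1.8] open -0.0
turn [-0. -0. -0.]
(-90, 2, 75) -> [-2.6 -0.6  0.2]
```

```bash
python3 -m crank '[[1,[-2,0,0],[0,0,0]],[1,[-4,0,0],[0,0,0]],[1,[-6,0,0],[0,0,0]],[1,[-8,0,0],[0,0,0]],[1,[-8,0,0],[0,0,0]]]'; python3 - <<'E'
from h import *
from workcell import env,viewer
c=viewer.read_camera("side"); np.savez("pics/side3.npz",**c); cv2.imwrite("pics/side3.png",cv2.resize(c["color"][150:270,220:340],None,fx=5,fy=5,interpolation=cv2.INTER_CUBIC)); go(env)
E
```

```text
time: 3.88
tcp_pos: [0.4693, 0.4129, 0.0752]
orientation: [-3.141, -0.001, -2.908]
force: [-1.8, -0.7, 0.1]
opening: -0.0003
t 3.92 bay [-84.5   2.6  75.1] F bay [-1.5  0.  -0.3] open 0.0
turn [-0. -0. -0.]
```

View pics/side3.png

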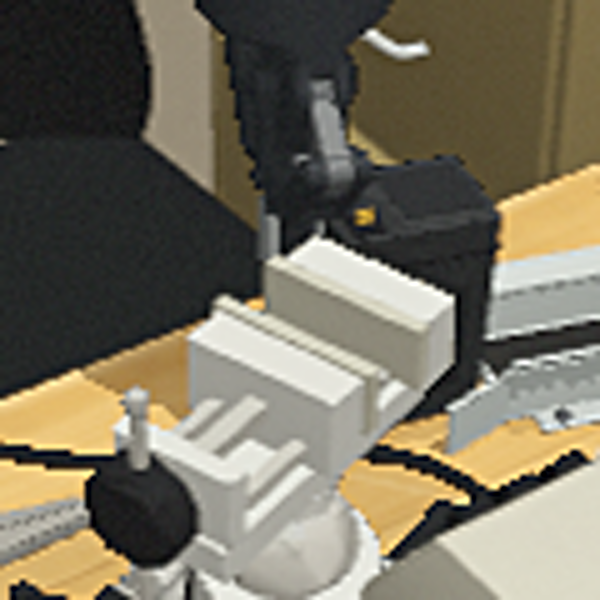

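```bash
cat >> h.py <<'E'
def batt(c,zlo=.094,zhi=.105):
    P=cloud(c); reg=(P[...,2]>zlo)&(P[...,2]<zhi)
    B=(P-BO)@RB; reg&=(B[...,0]>-.1)&(B[...,0]<.02)&(abs(B[...,1])<.04)
    n,l,st,_=cv2.connectedComponentsWithStats(reg.astype(np.uint8)); k=1+np.argmax(st[1:,4])
    pts=(B[l==k][:,:2]*1000).astype(np.float32); r=cv2.minAreaRect(pts)
    print("top rect",np.round(cv2.boxPoints(r),1).tolist(),r[1],len(pts),pts.max(0))
E
python3 - <<'E'
from h import *
for f in("side0","side3"): batt(load(f"pics/{f}.npz"))
batt(load("pics/top0.npz"))
E
```

```text
top rect [[-88.30000305175781, 25.5], [-84.19999694824219, -25.299999237060547], [-13.899999618530273, -19.700000762939453], [-18.0, 31.200000762939453]] (70.54898834228516, 51.02318572998047) 489 [-14.43646  30.84421]
top rect [[-97.5, 21.5], [-91.0, -29.700000762939453], [2.200000047683716, -17.899999618530273], [-4.300000190734863, 33.20000076293945]] (93.94097900390625, 51.572628021240234) 494 [ 0.50988984 30.699125  ]
top rect [[-88.9000015258789, 24.399999618530273], [-84.4000015258789, -23.299999237060547], [-13.899999618530273, -16.600000381469727], [-18.399999618530273, 31.0]] (70.8017349243164, 47.871185302734375) 1101 [-14.182861  30.278261]
```

```bash
cat >> h.py <<'E'
def front(c,zlo=.096,zhi=.106):
    P=cloud(c); B=(P-BO)@RB*1000; reg=(P[...,2]>zlo)&(P[...,2]<zhi)&(B[...,0]>-60)&(B[...,0]<20)&(abs(B[...,1])<40)
    q=B[reg]
    for y0 in range(-30,36,6):
        w=q[(q[:,1]>=y0)&(q[:,1]<y0+6)]
        if len(w): print(y0+3,"xmax",w[:,0].max().round(1),"z",np.median(w[:,2]).round(1))
    for x0 in range(-50,5,10):
        w=q[(q[:,0]>=x0)&(q[:,0]<x0+10)]
        if len(w): print("x",x0+5,"y",w[:,1].min().round(1),w[:,1].max().round(1))
E
python3 - <<'E'
from h import *
for f in("side0","side3"): front(load(f"pics/{f}.npz")); print()
E
```

```text
-21 xmax -16.5 z 98.6
-15 xmax -14.4 z 98.9
-9 xmax -15.2 z 99.6
-3 xmax -17.0 z 100.0
3 xmax -16.0 z 100.0
9 xmax -18.0 z 99.7
15 xmax -20.3 z 99.6
21 xmax -18.4 z 99.4
27 xmax -19.7 z 99.0
33 xmax -22.2 z 97.0
x -45 y -21.4 26.6
x -35 y -21.0 28.7
x -25 y -20.3 30.8
x -15 y -18.8 26.1

-21 xmax -3.7 z 99.1
-15 xmax 0.5 z 101.3
-9 xmax -1.0 z 101.1
-3 xmax -2.4 z 101.3
3 xmax -0.8 z 101.3
9 xmax -1.8 z 100.8
15 xmax -4.0 z 100.9
21 xmax -3.4 z 100.6
27 xmax -4.6 z 99.9
33 xmax -24.5 z 97.6
x -45 y -23.4 20.1
x -35 y -22.0 26.5
x -25 y -20.7 30.7
x -15 y -20.2 29.0
x -5 y -18.3 27.2
x 5 y -13.1 -13.1
```

```bash
python3 -m crank '[[1,[-1,0,0],[0,0,0]],[1,[-2,0,0],[0,0,0]],[1,[-3,0,0],[0,0,0]],[1,[-3,0,0],[0,0,0]]]'; python3 - <<'E'
from h import *
from workcell import env,viewer
c=viewer.read_camera("side"); np.savez("pics/side4.npz",**c); go(env); front(c)
E
```

```text
time: 4.42
tcp_pos: [0.4721, 0.4136, 0.0752]
orientation: [-3.141, -0.001, -2.908]
force: [-4.6, -1.0, 2.4]
opening: -0.0004
t 4.47 bay [-81.5   2.5  75.2] F bay [-3.9 -0.3  3.6] open -0.0
turn [-0. -0. -0.]
-27 xmax -50.0 z 98.3
-21 xmax 0.8 z 99.5
-15 xmax 2.1 z 100.6
-9 xmax 1.2 z 101.2
-3 xmax 2.2 z 101.7
3 xmax 1.4 z 101.0
9 xmax -0.4 z 100.8
15 xmax 0.5 z 100.8
21 xmax -0.3 z 100.5
27 xmax -2.9 z 99.7
x -45 y -24.7 16.1
x -35 y -22.2 24.7
x -25 y -20.2 26.8
x -15 y -21.4 29.0
x -5 y -19.0 28.7
x 5 y -18.1 15.5
```

```bash
python3 -m crank '[[1,[-1,0,0],[0,0,0]],[1,[-2,0,0],[0,0,0]],[1,[-2,0,0],[0,0,0]]]'; python3 - <<'E'
from h import *
from workcell import env,viewer
c=viewer.read_camera("side"); np.savez("pics/side5.npz",**c); go(env); front(c); cv2.imwrite("pics/side5.png",cv2.resize(c["color"][150:270,220:340],None,fx=5,fy=5,interpolation=cv2.INTER_CUBIC))
E
```

```text
time: 4.85
tcp_pos: [0.4738, 0.414, 0.0753]
orientation: [-3.141, -0.001, -2.908]
force: [-4.3, -1.3, 3.8]
opening: -0.0003
t 4.9 bay [-79.7   2.6  75.3] F bay [-4.7  0.2  3.8] open -0.0
turn [-0.  -0.1 -0. ]
-27 xmax -56.5 z 103.2
-21 xmax -0.6 z 100.1
-15 xmax 4.3 z 101.5
-9 xmax 3.6 z 101.7
-3 xmax 2.5 z 102.3
3 xmax 2.0 z 101.5
9 xmax 3.1 z 101.4
15 xmax 2.3 z 101.4
21 xmax 1.8 z 101.3
27 xmax 0.1 z 99.9
x -45 y -23.1 13.6
x -35 y -22.1 23.8
x -25 y -21.3 25.6
x -15 y -20.3 27.3
x -5 y -21.0 27.4
x 5 y -17.3 26.3
```

View pics/side5.png

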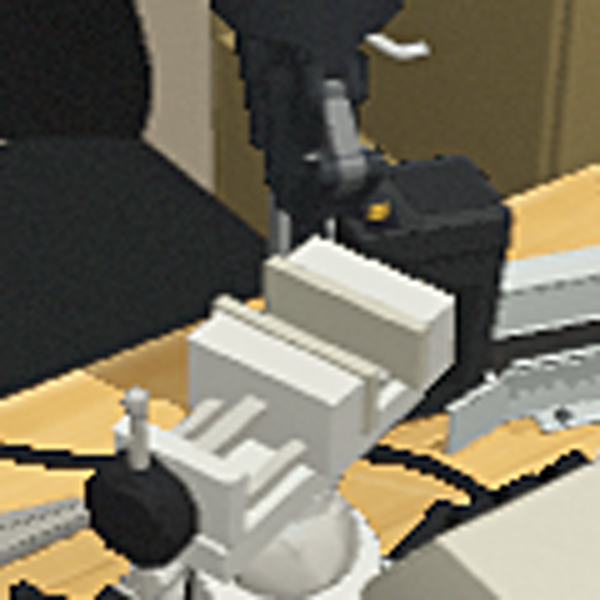

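```bash
python3 - <<'E'
from h import *
for f in ("side5","top0"):
    c=load(f"pics/{f}.npz"); P=cloud(c); B=(P-BO)@RB*1000
    for x0 in range(10,120,10):
        w=B[(B[...,0]>x0)&(B[...,0]<x0+10)&(abs(B[...,1])<45)&(B[...,2]>28)&(B[...,2]<39)]
        l=w[w[:,1]<0][:,1]; r=w[w[:,1]>0][:,1]
        if len(l)>3 and len(r)>3: print(f,x0+5,l.min().round(1),l.max().round(1),r.min().round(1),r.max().round(1))
    m=(abs(B[...,1])<12)&(B[...,2]>25)&(B[...,2]<45)&(B[...,0]>85)&(B[...,0]<130)
    h=np.histogram(B[m][:,0],bins=range(85,130,3)); print(h)
E
```

```text
side5 25 -34.3 -29.9 26.4 34.1
side5 35 -34.4 -31.6 26.5 34.8
side5 45 -34.7 -29.9 24.4 31.7
side5 55 -35.0 -30.2 26.5 33.6
side5 65 -35.4 -30.2 24.7 33.2
side5 75 -32.4 -31.0 25.4 32.8
side5 85 -34.0 -32.0 27.3 32.0
side5 95 -34.4 -28.9 23.6 33.0
side5 105 -33.5 -0.6 0.2 33.4
side5 115 -33.7 -17.7 24.1 32.0
(array([ 0,  0,  0,  0,  0, 14, 21,  8,  3,  1,  1,  0, 29, 10]), array([ 85,  88,  91,  94,  97, 100, 103, 106, 109, 112, 115, 118, 121,
       124, 127]))
top0 15 -32.9 -25.9 26.3 33.9
top0 25 -32.8 -25.8 27.9 33.6
top0 35 -33.4 -25.7 27.6 33.8
top0 45 -33.0 -26.1 26.5 33.6
top0 55 -33.0 -26.4 26.2 33.9
top0 65 -33.0 -24.8 26.8 33.7
top0 75 -32.8 -26.2 27.4 33.8
top0 85 -32.7 -26.5 27.6 33.6
top0 95 -33.3 -26.6 26.0 33.8
top0 105 -33.0 -0.2 0.3 33.9
top0 115 -33.0 -13.7 11.5 33.6
(array([ 0,  0,  0,  0,  0, 34, 24, 13,  1,  4,  3,  2, 50,  2]), array([ 85,  88,  91,  94,  97, 100, 103, 106, 109, 112, 115, 118, 121,
       124, 127]))
```

```bash
cat >> h.py <<'E'
def goal(env,tilt,*targets):
    s=env.get_state(); T=R.from_euler('xyz',s["orientation"]).as_matrix()
    G=R.from_euler('xyz',[np.pi,0,BY+np.pi]).as_matrix()@R.from_euler('y',-tilt,degrees=True).as_matrix()
    print("t",round(s["time"],2),"bay",(tobay(s["tcp_pos"])*1000).round(1),"F bay",(RB.T@s["force"]).round(1))
    print("turn",np.degrees(R.from_matrix(T.T@G).as_rotvec()).round(1), "q",s["qpos"].round(2))
    for t in targets: print(t,"->",(T.T@(BO+RB@np.array(t)/1000.-s["tcp_pos"])*1000).round(1))
E
python3 -m crank '[[1,[6,0,0],[0,0,0]],[1,[20,-5,-10],[0,-6,0]],[1,[25,-10,0],[0,-14,0]],[1,[25,-10,15],[0,-22,0]],[1,[25,-10,20],[0,-25,0]],[1,[25,-10,32],[0,-25,0]],[1,[25,-10,32],[0,-25,0]]]'; python3 - <<'E'
from h import *
from workcell import env,viewer
c=viewer.read_camera("side"); np.savez("pics/side6.npz",**c); goal(env,25,(-85,12,40),(-85,14,35)); front(c); cv2.imwrite("pics/side6.png",cv2.resize(c["color"][130:270,200:340],None,fx=4,fy=4,interpolation=cv2.INTER_CUBIC))
E
```

```text
time: 5.78
tcp_pos: [0.452, 0.3985, 0.0426]
orientation: [-3.141, 0.434, -2.908]
force: [0.5, 0.8, 0.5]
opening: 0.0002
t 5.83 bay [-104.1   -7.4   43.1] F bay [0.8 0.2 0.4]
turn [-0.  -0.1 -0. ] q [ 0.67  0.29 -0.57  0.31 -0.18  0.4 ]
(-85, 12, 40) -> [-16.   19.4  10.8]
(-85, 14, 35) -> [-13.9  21.4  15.4]
-21 xmax -12.6 z 98.5
-15 xmax -3.8 z 98.9
-9 xmax -5.2 z 99.6
-3 xmax -5.0 z 99.8
3 xmax -4.8 z 99.8
9 xmax -5.9 z 99.6
15 xmax -8.1 z 99.7
21 xmax -7.3 z 99.8
27 xmax -7.1 z 99.3
33 xmax -7.1 z 96.9
x -45 y -22.1 25.6
x -35 y -21.6 26.1
x -25 y -21.4 25.5
x -15 y -19.6 28.8
x -5 y -17.8 30.4
```

View pics/side6.png

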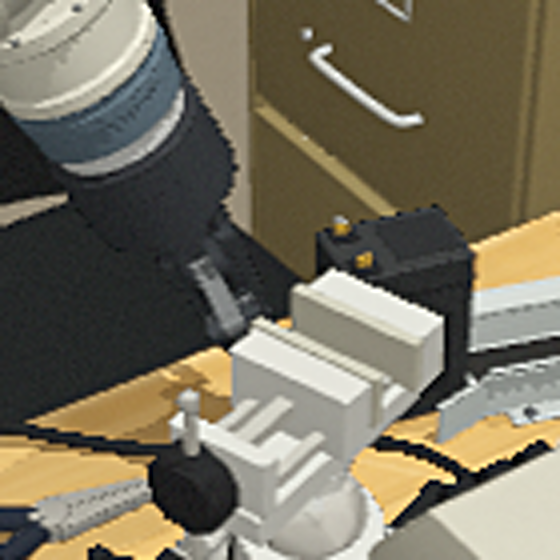

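```bash
python3 -m crank '[[1,[0,19,0],[0,0,0]],[1,[0,19,0],[0,0,0]],[1,[-6,19,6],[0,0,0]],[1,[-11,19,8.5],[0,0,0]],[1,[-13,19,9.5],[0,0,0]],[1,[-15,19,10.5],[0,0,0]],[1,[-16,19,11],[0,0,0]],[1,[-17,19,11.5],[0,0,0]],[1,[-17,19,11.5],[0,0,0]]]'; python3 - <<'E'
from h import *
from workcell import env,viewer
c=viewer.read_camera("side"); np.savez("pics/side7.npz",**c); goal(env,25,(-82,12,40),(-80,12,40)); front(c)
E
```

```text
time: 6.95
tcp_pos: [0.4675, 0.4218, 0.0397]
orientation: [-3.141, 0.434, -2.908]
force: [-1.9, -0.5, 1.0]
opening: -0.0
t 7.0 bay [-84.1  11.6  39.7] F bay [-2.6 -0.4  0.8]
turn [-0.  -0.1 -0. ] q [ 0.69  0.33 -0.51  0.33 -0.19  0.42]
(-82, 12, 40) -> [-2.   0.4  0.6]
(-80, 12, 40) -> [-3.8  0.4  1.5]
-21 xmax -10.4 z 97.7
-15 xmax -2.6 z 99.2
-9 xmax -5.2 z 99.6
-3 xmax -4.1 z 99.7
3 xmax -6.4 z 99.9
9 xmax -6.9 z 99.9
15 xmax -5.1 z 99.7
21 xmax -6.4 z 99.2
27 xmax -7.9 z 98.5
x -45 y -22.2 24.9
x -35 y -22.7 26.9
x -25 y -20.2 27.0
x -15 y -20.4 27.7
x -5 y -17.3 28.2
```

Contact just made (friction-level force). Push on in 1 mm steps.

```bash
python3 -m crank '[[1,[-1,0,0.5],[0,0,0]],[1,[-2,0,1],[0,0,0]],[1,[-3,0,1.5],[0,0,0]],[1,[-4,0,2],[0,0,0]],[1,[-4,0,2],[0,0,0]]]'; python3 - <<'E'
from h import *
from workcell import env,viewer
c=viewer.read_camera("side"); np.savez("pics/side8.npz",**c); goal(env,25,(-82,12,40),(-80,12,40)); front(c)
E
```

```text
time: 7.62
tcp_pos: [0.472, 0.4229, 0.0396]
orientation: [-3.141, 0.434, -2.908]
force: [-1.2, -0.5, 0.7]
opening: 0.0004
t 7.67 bay [-79.5  11.6  39.6] F bay [-1.4  1.1  0.5]
turn [-0.  -0.1 -0. ] q [ 0.68  0.34 -0.5   0.33 -0.18  0.41]
(-82, 12, 40) -> [ 2.1  0.4 -1.4]
(-80, 12, 40) -> [ 0.3  0.4 -0.6]
-21 xmax -0.4 z 98.5
-15 xmax 1.4 z 99.4
-9 xmax -0.8 z 99.8
-3 xmax 0.5 z 99.7
3 xmax -1.5 z 99.8
9 xmax -0.7 z 99.7
15 xmax -2.7 z 99.7
21 xmax -1.2 z 99.4
27 xmax -11.3 z 98.0
x -45 y -23.6 25.1
x -35 y -23.5 24.9
x -25 y -22.2 25.8
x -15 y -21.6 27.7
x -5 y -20.9 23.8
x 5 y -16.4 -2.0
```

```bash
python3 -m crank '[[1,[-1,0,0.5],[0,0,0]],[1,[-2,0,1],[0,0,0]],[1,[-2,0,1],[0,0,0]]]'; python3 - <<'E'
from h import *
from workcell import env,viewer
c=viewer.read_camera("side"); np.savez("pics/side9.npz",**c); goal(env,25,(-82,12,40),(-80,12,40)); front(c)
E
```

```text
time: 8.05
tcp_pos: [0.4741, 0.4234, 0.0395]
orientation: [-3.141, 0.434, -2.908]
force: [-3.9, -0.7, 0.7]
opening: 0.0002
t 8.1 bay [-77.3  11.6  39.5] F bay [-4.4  0.6  1.2]
turn [-0.  -0.1 -0. ] q [ 0.68  0.34 -0.5   0.33 -0.18  0.41]
(-82, 12, 40) -> [ 4.   0.4 -2.4]
(-80, 12, 40) -> [ 2.2  0.4 -1.6]
-27 xmax -41.5 z 97.0
-21 xmax 2.7 z 98.3
-15 xmax 1.5 z 100.0
-9 xmax 3.2 z 99.9
-3 xmax 1.1 z 99.5
3 xmax 0.3 z 99.6
9 xmax 1.3 z 99.8
15 xmax 0.3 z 100.0
21 xmax 0.1 z 99.2
27 xmax -7.1 z 98.5
x -45 y -24.3 25.0
x -35 y -23.5 24.0
x -25 y -22.1 25.1
x -15 y -20.7 25.4
x -5 y -23.2 24.6
x 5 y -19.6 20.4
```

```bash
python3 -m crank '[[1,[-1,0,0.5],[0,0,0]],[1,[-1.5,0,0.8],[0,0,0]],[1,[-1.5,0,0.8],[0,0,0]]]'; python3 - <<'E'
from h import *
from workcell import env,viewer
c=viewer.read_camera("side"); np.savez("pics/side10.npz",**c); goal(env,25,(-95,12,60),(-95,0,90)); front(c)
E
```

```text
time: 8.48
tcp_pos: [0.4746, 0.4238, 0.0391]
orientation: [-3.141, 0.432, -2.907]
force: [-10.5, -0.9, 5.8]
opening: 0.0003
t 8.53 bay [-76.7  11.9  39.1] F bay [-8.6  2.8  5.3]
turn [ 0.  -0.2  0. ] q [ 0.68  0.34 -0.5   0.34 -0.18  0.41]
(-95, 12, 60) -> [  7.8   0.1 -26.6]
(-95, 0, 90) -> [ -4.7 -11.9 -53.9]
-21 xmax 1.8 z 98.3
-15 xmax 1.8 z 99.8
-9 xmax 0.4 z 99.8
-3 xmax 1.3 z 99.7
3 xmax 0.1 z 99.3
9 xmax 2.2 z 99.7
15 xmax 1.0 z 100.0
21 xmax 0.4 z 99.2
27 xmax -5.0 z 98.2
x -45 y -23.3 23.7
x -35 y -22.7 26.3
x -25 y -22.4 25.5
x -15 y -23.0 24.7
x -5 y -23.6 24.3
x 5 y -20.8 21.2
```

```bash
python3 -m crank '[[1,[12,0,-10],[0,0,0]],[1,[8,-6,-30],[0,0,0]],[1,[-1,-11,-46],[0,0,0]],[1,[-1,-11,-46],[0,0,0]]]'; python3 - <<'E'
from h import *
from workcell import env,viewer
goal(env,25,(-80,1,83),(-65,1,83),(-50,1,83),(-28,1,83))
E
```

```text
time: 9.02
tcp_pos: [0.4599, 0.4091, 0.0831]
orientation: [3.14, 0.436, -2.908]
force: [0.7, -0.5, -0.2]
opening: 0.0003
t 9.03 bay [-94.4   1.   83.1] F bay [ 0.6 -0.6 -0.2]
turn [ 0. -0. -0.] q [ 0.68  0.26 -0.49  0.43 -0.18  0.41]
(-80, 1, 83) -> [-13.    0.    6.2]
(-65, 1, 83) -> [-26.6   0.   12.5]
(-50, 1, 83) -> [-40.2   0.   18.8]
(-28, 1, 83) -> [-60.2   0.   28.1]
```

```bash
python3 -m crank '[[1,[-7,0,3.3],[0,0,0]],[1,[-12,0,5.5],[0,0,0]],[1,[-15,0,7],[0,0,0]],[1,[-18,0,8.4],[0,0,0]],[1,[-21,0,9.8],[0,0,0]],[1,[-24,0,11.2],[0,0,0]],[1,[-27,0,12.6],[0,0,0]],[1,[-27,0,12.6],[0,0,0]]]'; python3 - <<'E'
from h import *
from workcell import env,viewer
c=viewer.read_camera("side"); np.savez("pics/side11.npz",**c); goal(env,25,(-50,1,83),(-28,1,83)); cv2.imwrite("pics/side11.png",cv2.resize(c["color"][130:270,220:380],None,fx=4,fy=4,interpolation=cv2.INTER_CUBIC))
E
```

```text
time: 10.02
tcp_pos: [0.4889, 0.4161, 0.083]
orientation: [3.14, 0.435, -2.908]
force: [-2.7, 0.8, 1.4]
opening: 0.0001
t 10.07 bay [-64.7   1.1  82.9] F bay [-2.4 -0.3  0.1]
turn [ 0.1 -0.1 -0. ] q [ 0.65  0.3  -0.43  0.44 -0.17  0.38]
(-50, 1, 83) -> [-13.4  -0.1   6.1]
(-28, 1, 83) -> [-33.3  -0.   15.4]
```

View pics/side11.png

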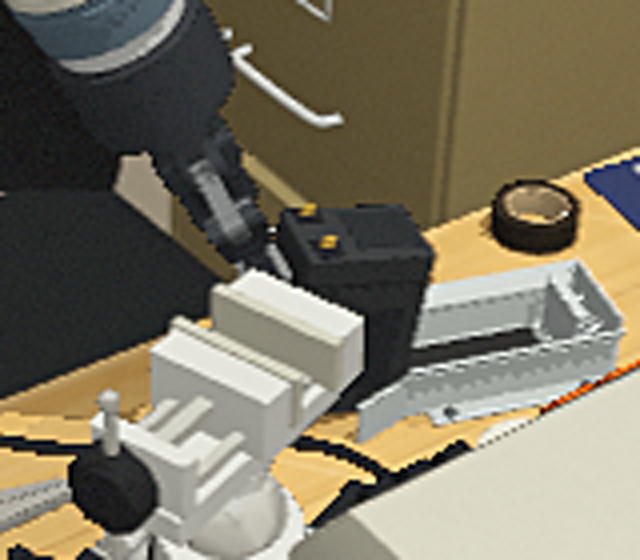

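Side view: the battery (top front edge near (430,245)) leans forward over the lip, fingertip high on its back. Force is gentle, so I continue tipping.

```bash
python3 -m crank '[[1,[-3,0,1.4],[0,0,0]],[1,[-6,0,2.8],[0,0,0]],[1,[-9,0,4.2],[0,0,0]],[1,[-12,0,5.6],[0,0,0]],[1,[-15,0,7],[0,0,0]],[1,[-15,0,7],[0,0,0]]]'; python3 - <<'E'
from h import *
from workcell import env,viewer
c=viewer.read_camera("side"); np.savez("pics/side12.npz",**c); goal(env,25,(-40,1,83),(-28,1,83)); cv2.imwrite("pics/side12.png",cv2.resize(c["color"][130:270,220:380],None,fx=4,fy=4,interpolation=cv2.INTER_CUBIC))
E
```

```text
time: 10.82
tcp_pos: [0.5055, 0.4199, 0.0829]
orientation: [3.14, 0.436, -2.909]
force: [-2.0, -0.0, 3.1]
opening: -0.0
t 10.88 bay [-47.8   0.9  82.9] F bay [-2.9  0.9  2.3]
turn [ 0. -0. -0.] q [ 0.64  0.32 -0.4   0.45 -0.17  0.37]
(-40, 1, 83) -> [-7.2  0.1  3.2]
(-28, 1, 83) -> [-18.    0.1   8.2]
```

View pics/side12.png

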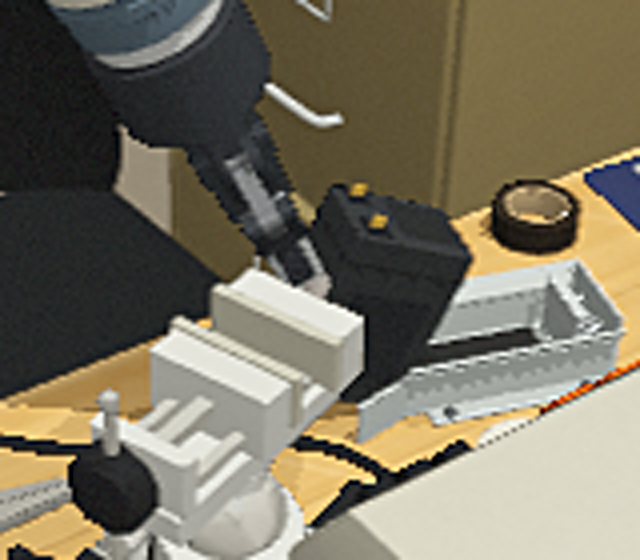

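```bash
python3 -m crank '[[1,[-3,0,1.4],[0,0,0]],[1,[-6,0,2.8],[0,0,0]],[1,[-9,0,4.2],[0,0,0]],[1,[-11,0,5.1],[0,0,0]],[1,[-11,0,5.1],[0,0,0]]]'; python3 - <<'E'
from h import *
from workcell import env,viewer
c=viewer.read_camera("side"); np.savez("pics/side13.npz",**c); goal(env,25,(-30,1,83),(-20,1,83)); cv2.imwrite("pics/side13.png",cv2.resize(c["color"][130:270,220:380],None,fx=4,fy=4,interpolation=cv2.INTER_CUBIC))
E
```

```text
time: 11.5
tcp_pos: [0.5175, 0.4227, 0.083]
orientation: [3.14, 0.436, -2.909]
force: [-1.8, -0.1, 0.8]
opening: 0.0001
t 11.55 bay [-35.5   0.9  82.8] F bay [0.6 0.1 0.1]
turn [ 0.  -0.  -0.1] q [ 0.63  0.33 -0.38  0.46 -0.16  0.37]
(-30, 1, 83) -> [-5.1  0.2  2.1]
(-20, 1, 83) -> [-14.2   0.2   6.3]
```

View pics/side13.png

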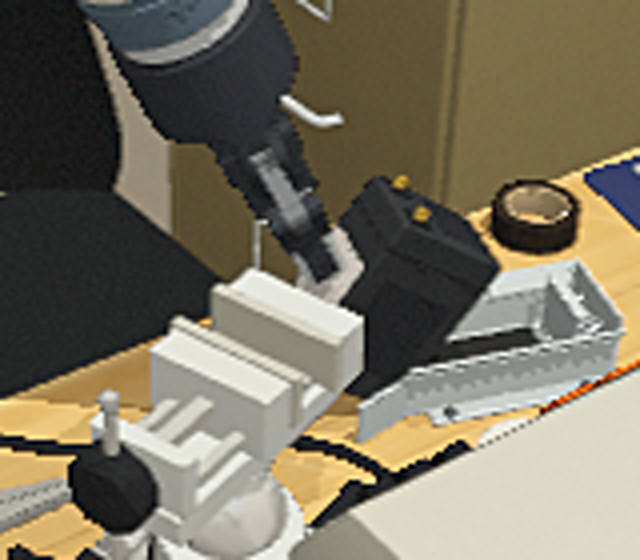

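```bash
python3 -m crank '[[1,[-2,0,0.9],[0,0,0]],[1,[-4,0,1.8],[0,0,0]],[1,[-6,0,2.7],[0,0,0]],[1,[-6,0,2.7],[0,0,0]],[1,[-6,0,2.7],[0,0,0]]]'; python3 - <<'E'
from h import *
from workcell import env,viewer
c=viewer.read_camera("side"); np.savez("pics/side14.npz",**c); goal(env,25,(-20,1,83)); cv2.imwrite("pics/side14.png",cv2.resize(c["color"][130:270,220:380],None,fx=4,fy=4,interpolation=cv2.INTER_CUBIC))
E
```

```text
time: 12.18
tcp_pos: [0.5235, 0.4239, 0.0824]
orientation: [3.141, 0.435, -2.909]
force: [-0.1, -0.5, 0.2]
opening: -0.0
t 12.22 bay [-29.1   0.7  82.4] F bay [-0.5 -0.6 -0.4]
turn [ 0.  -0.1 -0.1] q [ 0.63  0.34 -0.36  0.46 -0.16  0.36]
(-20, 1, 83) -> [-8.5  0.3  3.3]
```

View pics/side14.png

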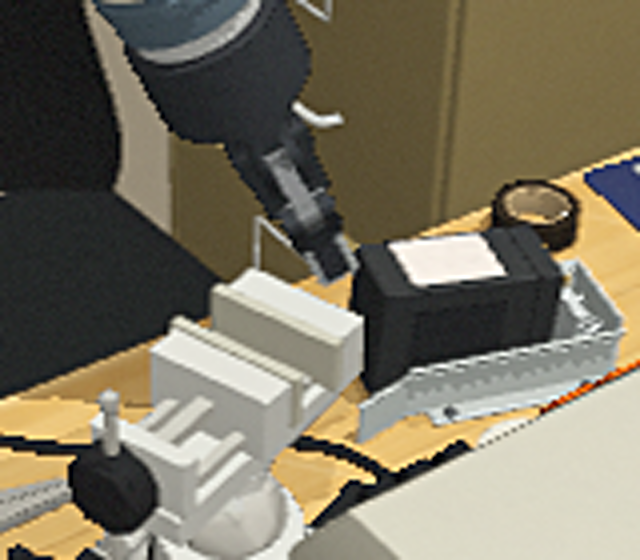

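```bash
cat >> h.py <<'E'
def lying(c):
    P=cloud(c); B=(P-BO)@RB*1000; reg=(B[...,2]>60)&(B[...,2]<100)&(B[...,0]>-60)&(B[...,0]<125)&(abs(B[...,1])<30)
    q=B[reg]
    for x0 in range(-45,120,10):
        w=q[(q[:,0]>=x0)&(q[:,0]<x0+10)]
        if len(w): print("x",x0+5,"n",len(w),"z",np.median(w[:,2]).round(1),"y",w[:,1].min().round(1),w[:,1].max().round(1))
    for y0 in (-15,-5,5,15):
        w=q[(q[:,1]>=y0)&(q[:,1]<y0+10)&(q[:,2]<85)&(q[:,2]>64)]
        if len(w): print("y",y0+5,"x",w[:,0].min().round(1),w[:,0].max().round(1))
E
python3 - <<'E'
from h import *
lying(load("pics/side14.npz"))
E
```

```text
x -40 n 33 z 91.0 y -15.5 -3.8
x -30 n 25 z 92.6 y -15.0 -5.3
x -20 n 10 z 91.1 y -8.7 -4.7
x -10 n 103 z 71.8 y -25.0 24.0
x 0 n 88 z 76.5 y -24.5 22.3
x 10 n 97 z 75.7 y -24.9 23.2
x 20 n 86 z 75.6 y -25.2 22.0
x 30 n 92 z 74.6 y -24.7 24.3
x 40 n 86 z 74.0 y -26.1 23.7
x 50 n 83 z 73.5 y -25.3 24.1
x 60 n 78 z 72.5 y -24.5 24.1
x 70 n 81 z 71.8 y -25.7 23.4
x 80 n 83 z 71.3 y -24.9 23.9
x 90 n 36 z 70.9 y -23.6 24.4
y -10 x -38.7 90.4
y 0 x -10.4 87.5
y 10 x -10.9 91.4
y 20 x -10.8 90.3
```

```bash
python3 - <<'E'
from h import *
from workcell import env
goal(env,25,(-60,1,83),(-60,1,11),(-40,1,11),(-26,1,11))
E
```

```text
t 12.22 bay [-29.1   0.7  82.4] F bay [-0.5 -0.6 -0.4]
turn [ 0.  -0.1 -0.1] q [ 0.63  0.34 -0.36  0.46 -0.16  0.36]
(-60, 1, 83) -> [ 27.8   0.3 -13.5]
(-60, 1, 11) -> [58.1  0.2 51.8]
(-40, 1, 11) -> [40.   0.2 60.2]
(-26, 1, 11) -> [27.3  0.2 66.1]
```

```bash
python3 -m crank '[[1,[28,0,-13.5],[0,0,0]],[1,[28,0,-13.5],[0,0,0]],[1,[43,0,20],[0,0,0]],[1,[58,0,50],[0,0,0]],[1,[58,0,52],[0,0,0]],[1,[49,0,56],[0,0,0]],[1,[40,0,60],[0,0,0]],[1,[37,0,61.5],[0,0,0]],[1,[37,0,61.5],[0,0,0]]]'; python3 - <<'E'
from h import *
from workcell import env,viewer
c=viewer.read_camera("side"); np.savez("pics/side15.npz",**c); goal(env,25,(-26,1,11),(-16,1,11),(-6,1,11)); cv2.imwrite("pics/side15.png",cv2.resize(c["color"][130:270,220:380],None,fx=4,fy=4,interpolation=cv2.INTER_CUBIC)); lying(c)
E
```

```text
time: 13.35
tcp_pos: [0.5166, 0.4223, 0.0116]
orientation: [3.14, 0.436, -2.909]
force: [0.3, -0.1, 0.0]
opening: -0.0004
t 13.4 bay [-36.7   0.7  11.4] F bay [ 0.3 -0.5 -0.8]
turn [ 0.  -0.1 -0.1] q [ 0.63  0.42 -0.47  0.28 -0.16  0.37]
(-26, 1, 11) -> [-9.5  0.3  4.8]
(-16, 1, 11) -> [-18.6   0.3   9.1]
(-6, 1, 11) -> [-27.6   0.3  13.3]
x -10 n 74 z 69.5 y -24.2 22.1
x 0 n 96 z 76.2 y -26.1 22.7
x 10 n 95 z 75.5 y -25.8 25.8
x 20 n 87 z 75.4 y -25.5 22.3
x 30 n 93 z 74.7 y -24.8 26.4
x 40 n 82 z 74.1 y -24.4 25.3
x 50 n 85 z 73.5 y -25.2 26.0
x 60 n 83 z 73.1 y -25.6 24.8
x 70 n 81 z 72.0 y -24.0 24.2
x 80 n 80 z 71.5 y -24.1 24.9
x 90 n 62 z 70.4 y -23.9 23.8
x 100 n 2 z 61.9 y -15.0 -13.8
y -10 x -8.1 93.8
y 0 x -51.1 92.5
y 10 x -7.5 94.7
y 20 x -7.4 93.4
```

View pics/side15.png

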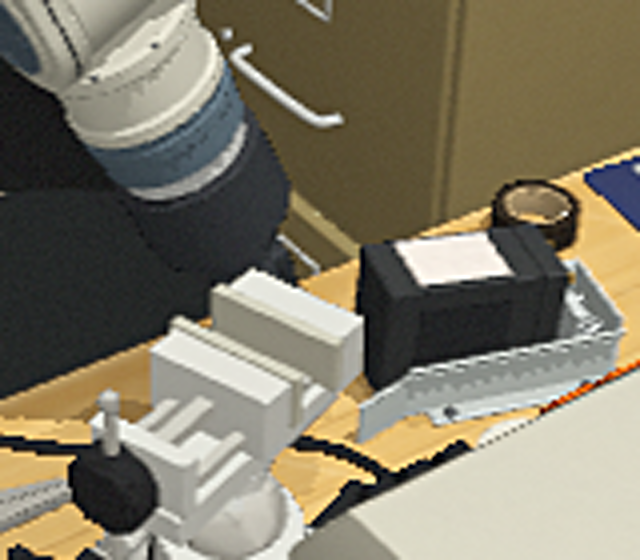

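```bash
python3 -m crank '[[1,[-5,0,2.5],[0,0,0]],[1,[-10,0,5],[0,0,0]],[1,[-13,0,6.4],[0,0,0]],[1,[-15,0,7.3],[0,0,0]],[1,[-17,0,8.3],[0,0,0]],[1,[-19,0,9.2],[0,0,0]],[1,[-19,0,9.2],[0,0,0]]]'; python3 - <<'E'
from h import *
from workcell import env,viewer
c=viewer.read_camera("side"); np.savez("pics/side16.npz",**c); goal(env,25,(-16,1,11),(-6,1,11));  lying(c)
E
```

```text
time: 14.28
tcp_pos: [0.5367, 0.427, 0.0108]
orientation: [3.141, 0.435, -2.909]
force: [-1.4, -1.0, -1.5]
opening: 0.0001
t 14.32 bay [-15.6   0.7  10.9] F bay [-0.6  0.9 -1.2]
turn [ 0.  -0.1 -0.1] q [ 0.62  0.44 -0.43  0.3  -0.16  0.35]
(-16, 1, 11) -> [ 0.3  0.3 -0.3]
(-6, 1, 11) -> [-8.8  0.3  3.9]
x -40 n 19 z 90.3 y -28.5 -14.4
x -30 n 25 z 80.0 y -18.6 7.0
x 0 n 125 z 73.4 y -23.5 24.0
x 10 n 92 z 75.6 y -25.2 24.5
x 20 n 88 z 75.4 y -24.5 22.8
x 30 n 93 z 74.8 y -25.2 23.8
x 40 n 85 z 74.0 y -24.7 24.1
x 50 n 86 z 73.9 y -25.2 21.9
x 60 n 78 z 73.0 y -24.9 25.5
x 70 n 79 z 72.2 y -25.6 23.9
x 80 n 79 z 71.8 y -24.5 22.4
x 90 n 78 z 71.5 y -24.4 22.1
x 100 n 17 z 70.2 y -23.2 17.0
y -10 x -35.1 96.3
y 0 x -33.0 96.8
y 10 x -34.1 98.3
y 20 x -2.9 96.2
```

```bash
python3 -m crank '[[1,[-1,0,0.5],[0,0,0]],[1,[-2,0,0.9],[0,0,0]],[1,[-3,0,1.4],[0,0,0]],[1,[-4,0,1.9],[0,0,0]],[1,[-4,0,1.9],[0,0,0]]]'; python3 - <<'E'
from h import *
from workcell import env,viewer
c=viewer.read_camera("side"); np.savez("pics/side17.npz",**c); goal(env,25,(-16,1,11),(-6,1,11));  lying(c)
E
```

```text
time: 14.95
tcp_pos: [0.5412, 0.4281, 0.0109]
orientation: [3.141, 0.435, -2.909]
force: [-1.1, -0.1, -1.2]
opening: -0.0002
t 15.0 bay [-11.    0.7  10.9] F bay [-1.1 -0.5  0.2]
turn [ 0.  -0.1 -0.1] q [ 0.61  0.45 -0.42  0.3  -0.16  0.35]
(-16, 1, 11) -> [ 4.5  0.3 -2.2]
(-6, 1, 11) -> [-4.5  0.3  2. ]
x -40 n 7 z 92.2 y -29.1 -19.5
x -30 n 36 z 81.4 y -18.9 -8.0
x -20 n 4 z 74.3 y -29.2 -13.2
x 0 n 83 z 70.9 y -24.2 23.3
x 10 n 93 z 75.7 y -24.7 23.2
x 20 n 89 z 75.2 y -25.1 22.5
x 30 n 90 z 74.9 y -24.7 25.6
x 40 n 87 z 74.3 y -24.6 24.5
x 50 n 88 z 73.6 y -25.3 23.7
x 60 n 82 z 73.1 y -25.1 23.8
x 70 n 84 z 72.5 y -25.9 22.3
x 80 n 79 z 71.6 y -24.1 23.7
x 90 n 75 z 71.0 y -23.9 22.4
x 100 n 53 z 70.9 y -24.4 21.9
x 110 n 1 z 60.0 y -12.9 -12.9
y -10 x -30.9 102.9
y 0 x 0.6 101.4
y 10 x 1.2 99.9
y 20 x 1.5 102.0
```

```bash
python3 -m crank '[[1,[-1,0,0.5],[0,0,0]],[1,[-2,0,0.9],[0,0,0]],[1,[-2,0,0.9],[0,0,0]]]'; python3 - <<'E'
from h import *
from workcell import env,viewer
c=viewer.read_camera("side"); np.savez("pics/side18.npz",**c); goal(env,25,(-6,1,11));  lying(c)
E
```

```text
time: 15.38
tcp_pos: [0.5431, 0.4285, 0.0108]
orientation: [3.141, 0.435, -2.909]
force: [-3.0, -0.6, -0.5]
opening: 0.0001
t 15.43 bay [-9.   0.6 10.8] F bay [-3.6 -0.5 -0.8]
turn [ 0.  -0.1 -0.1] q [ 0.61  0.45 -0.41  0.3  -0.16  0.35]
(-6, 1, 11) -> [-2.8  0.4  1.1]
x -40 n 4 z 89.0 y -28.6 -18.4
x -30 n 35 z 84.9 y -19.3 8.8
x -20 n 10 z 74.4 y -29.3 -15.1
x 0 n 63 z 68.1 y -21.4 22.1
x 10 n 98 z 75.3 y -24.8 23.5
x 20 n 90 z 74.7 y -25.6 22.7
x 30 n 91 z 74.7 y -25.5 24.1
x 40 n 83 z 74.2 y -24.8 24.2
x 50 n 84 z 73.7 y -25.8 25.4
x 60 n 83 z 73.3 y -25.1 22.4
x 70 n 79 z 72.6 y -25.2 20.9
x 80 n 81 z 71.9 y -24.4 21.2
x 90 n 80 z 71.3 y -24.4 25.9
x 100 n 64 z 70.3 y -24.1 25.1
x 110 n 4 z 61.5 y -19.0 14.4
y -10 x -30.6 102.5
y 0 x 2.7 103.8
y 10 x 2.3 103.7
y 20 x 3.0 102.4
```

```bash
python3 -m crank '[[1,[-1,0,0.5],[0,0,0]],[1,[-2,0,0.9],[0,0,0]],[1,[-2,0,0.9],[0,0,0]]]'; python3 - <<'E'
from h import *
from workcell import env,viewer
c=viewer.read_camera("side"); np.savez("pics/side19.npz",**c); goal(env,25,(-6,1,11));  lying(c)
E
```

```text
time: 15.8
tcp_pos: [0.5441, 0.4288, 0.0106]
orientation: [3.141, 0.433, -2.908]
force: [-9.1, -1.8, 3.5]
opening: -0.0002
t 15.85 bay [-7.9  0.7 10.6] F bay [-8.5 -0.2  3.4]
turn [ 0.  -0.2 -0. ] q [ 0.61  0.45 -0.41  0.31 -0.16  0.35]
(-6, 1, 11) -> [-1.9  0.3  0.5]
x -40 n 1 z 88.9 y -28.2 -28.2
x -30 n 34 z 84.8 y -25.8 5.1
x -20 n 13 z 75.9 y -26.4 3.9
x 0 n 44 z 66.6 y -21.2 22.7
x 10 n 111 z 75.0 y -24.4 23.4
x 20 n 86 z 75.0 y -25.0 22.9
x 30 n 91 z 74.7 y -24.9 22.5
x 40 n 82 z 74.2 y -24.5 22.3
x 50 n 86 z 73.8 y -24.6 23.1
x 60 n 83 z 73.4 y -25.1 23.9
x 70 n 79 z 72.1 y -23.7 23.6
x 80 n 82 z 71.8 y -25.0 24.0
x 90 n 78 z 71.6 y -26.1 25.4
x 100 n 67 z 70.9 y -24.0 23.6
x 110 n 3 z 68.3 y -11.8 15.9
y -10 x -27.8 104.9
y 0 x -24.2 105.9
y 10 x -26.2 102.9
y 20 x 4.1 105.1
```

```bash
python3 -m crank '[[1,[-1.5,0,0.6],[0,0,0]],[1,[-2.3,0,1],[0,0,0]],[1,[-3,0,1.3],[0,0,0]],[1,[-3,0,1.3],[0,0,0]]]'; python3 - <<'E'
from h import *
from workcell import env,viewer
c=viewer.read_camera("side"); np.savez("pics/side20.npz",**c); goal(env,25,(-6,1,11));  lying(c)
cv2.imwrite("pics/side20.png",cv2.resize(c["color"][130:270,220:380],None,fx=4,fy=4,interpolation=cv2.INTER_CUBIC))
E
```

```text
time: 16.35
tcp_pos: [0.5459, 0.4293, 0.0104]
orientation: [3.141, 0.431, -2.907]
force: [-11.1, -2.8, 5.1]
opening: 0.0002
t 16.4 bay [-6.1  0.7 10.4] F bay [-11.1  -0.1   5.5]
turn [ 0.  -0.3  0. ] q [ 0.61  0.45 -0.4   0.31 -0.15  0.35]
(-6, 1, 11) -> [-0.3  0.3 -0.5]
x -30 n 24 z 90.5 y -29.3 -12.9
x -20 n 25 z 78.3 y -27.4 5.1
x 0 n 1 z 66.5 y 15.5 15.5
x 10 n 134 z 72.7 y -24.2 24.4
x 20 n 89 z 74.9 y -24.3 23.0
x 30 n 90 z 74.8 y -23.6 23.6
x 40 n 81 z 73.8 y -26.7 24.0
x 50 n 90 z 73.5 y -24.1 24.1
x 60 n 84 z 73.2 y -24.5 25.4
x 70 n 77 z 73.2 y -25.2 21.4
x 80 n 79 z 71.7 y -25.5 23.9
x 90 n 77 z 71.5 y -24.5 24.2
x 100 n 75 z 70.7 y -24.4 24.3
x 110 n 13 z 69.1 y -21.8 25.6
y -10 x -26.1 105.8
y 0 x -24.4 105.7
y 10 x -21.6 105.8
y 20 x 4.7 107.4
```

View pics/side20.png

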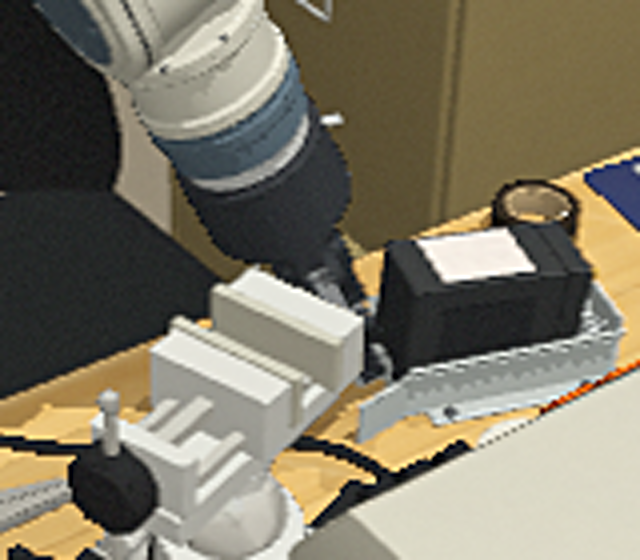

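```bash
python3 -m crank '[[1,[-2,0,1.1],[0,0,0]],[1,[-2.5,0,1.5],[0,0,0]],[1,[-3,0,1.9],[0,0,0]],[1,[-3,0,1.9],[0,0,0]]]'; python3 - <<'E'
from h import *
from workcell import env,viewer
c=viewer.read_camera("side"); np.savez("pics/side21.npz",**c); goal(env,25,(-6,1,11));  lying(c)
E
```

```text
time: 16.9
tcp_pos: [0.548, 0.4297, 0.0089]
orientation: [-3.141, 0.428, -2.906]
force: [-5.6, -2.5, -2.7]
opening: -0.0002
t 16.95 bay [-4.   0.6  8.8] F bay [-6.1  0.1 -2.8]
turn [ 0.  -0.5  0.1] q [ 0.61  0.46 -0.4   0.31 -0.15  0.34]
(-6, 1, 11) -> [ 0.9  0.4 -2.8]
x -40 n 1 z 67.2 y 6.7 6.7
x -30 n 17 z 89.5 y -29.3 7.1
x -20 n 32 z 77.5 y -19.3 -8.5
x 10 n 114 z 72.1 y -25.2 23.2
x 20 n 88 z 73.4 y -24.7 25.2
x 30 n 84 z 73.5 y -25.1 23.3
x 40 n 79 z 73.0 y -24.5 25.5
x 50 n 86 z 72.8 y -25.5 24.2
x 60 n 82 z 72.7 y -25.0 22.6
x 70 n 75 z 72.1 y -24.9 23.6
x 80 n 83 z 71.2 y -25.4 23.2
x 90 n 76 z 71.1 y -24.5 23.5
x 100 n 78 z 70.9 y -25.1 24.7
x 110 n 17 z 70.2 y -22.4 18.3
y -10 x -24.3 107.5
y 0 x 6.7 108.3
y 10 x -42.4 108.4
y 20 x 7.1 108.1
```

```bash
python3 -m crank '[[1,[2,0,-1],[0,0,0]],[1,[4,0,-2],[0,0,0]],[1,[12,0,-6],[0,0,0]],[1,[20,0,-10],[0,0,0]],[1,[20,0,-10],[0,0,0]]]'; python3 - <<'E'
from h import *
from workcell import env,viewer
c=viewer.read_camera("side"); np.savez("pics/side22.npz",**c); goal(env,25,(-40,1,20),(-60,1,100),(15,1,100));  lying(c)
cv2.imwrite("pics/side22.png",cv2.resize(c["color"][130:270,220:380],None,fx=4,fy=4,interpolation=cv2.INTER_CUBIC))
E
```

```text
time: 17.58
tcp_pos: [0.5254, 0.4243, 0.0097]
orientation: [-3.141, 0.428, -2.906]
force: [1.0, 0.7, 0.7]
opening: 0.0001
t 17.62 bay [-26.6   0.7   9.9] F bay [-0.7  0.  -0.6]
turn [ 0.  -0.5  0.1] q [ 0.62  0.43 -0.45  0.3  -0.16  0.36]
(-40, 1, 20) -> [  8.    0.3 -14.8]
(-60, 1, 100) -> [ -7.1   0.3 -95.8]
(15, 1, 100) -> [-75.3   0.2 -64.7]
x -40 n 7 z 81.4 y -17.9 4.0
x 10 n 122 z 70.5 y -24.5 24.2
x 20 n 86 z 72.4 y -24.1 21.3
x 30 n 82 z 72.7 y -25.1 24.9
x 40 n 88 z 72.2 y -24.3 23.4
x 50 n 83 z 72.3 y -25.2 23.1
x 60 n 78 z 72.2 y -24.3 22.8
x 70 n 83 z 71.8 y -25.9 25.7
x 80 n 80 z 71.0 y -25.3 24.7
x 90 n 79 z 71.3 y -24.4 24.2
x 100 n 74 z 70.8 y -24.3 21.6
x 110 n 12 z 69.5 y -21.6 17.4
y -10 x -46.0 108.0
y 0 x -46.2 106.4
y 10 x 5.2 106.7
y 20 x 5.8 105.6
```

View pics/side22.png

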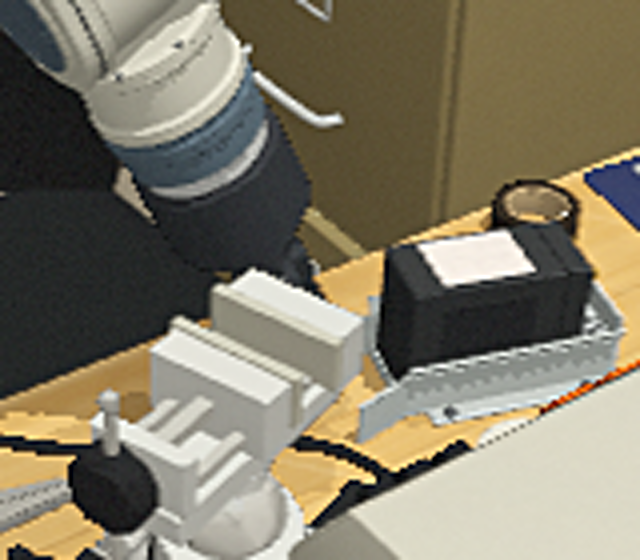

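```bash
python3 -m crank '[[1,[12,0,-15],[0,0,0]],[1,[10,0,-40],[0,0,0]],[1,[-5,0,-75],[0,0,0]],[1,[-7,0,-96],[0,6,0]],[1,[-30,0,-90],[0,14,0]],[1,[-60,0,-76],[0,21,0]],[1,[-77,0,-64],[0,25,0]],[1,[-77,0,-64],[0,25,0]]]'; python3 - <<'E'
from h import *
from workcell import env,viewer
c=viewer.read_camera("side"); np.savez("pics/side23.npz",**c); goal(env,0,(16,1,85),(16,1,78)); 
c=viewer.read_camera("side"); cv2.imwrite("pics/side23.png",cv2.resize(c["color"][130:270,220:380],None,fx=4,fy=4,interpolation=cv2.INTER_CUBIC))
E
```

```text
time: 18.62
tcp_pos: [0.5695, 0.4343, 0.0984]
orientation: [-3.14, -0.01, -2.908]
force: [-0.2, 1.0, 0.3]
opening: -0.0
t 18.68 bay [16.8  0.5 99. ] F bay [-0.4  0.4  0.2]
turn [-0.1 -0.5  0. ] q [0.53 0.6  0.24 1.22 0.   0.3 ]
(16, 1, 85) -> [ 0.7  0.6 14. ]
(16, 1, 78) -> [ 0.6  0.6 21. ]
```

View pics/side23.png

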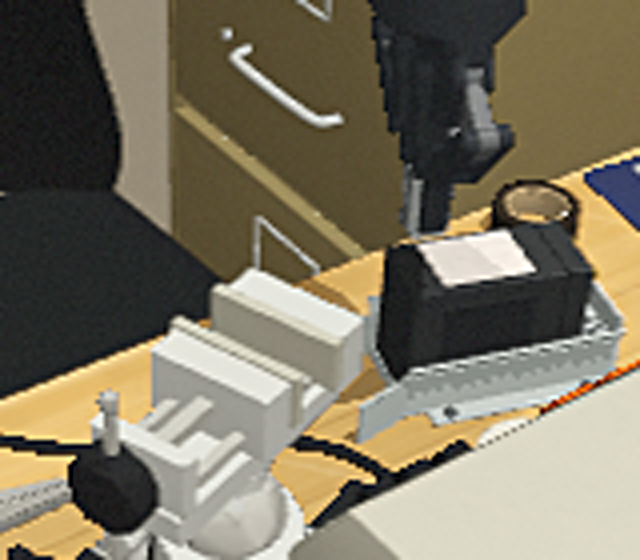

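```bash
python3 -m crank '[[1,[1,0.5,10],[0,0,0]],[1,[1,0.5,16],[0,0,0]],[1,[1,0.5,19],[0,0,0]],[1,[1,0.5,20],[0,0,0]],[1,[1,0.5,21],[0,0,0]],[1,[1,0.5,21],[0,0,0]]]'; python3 -m crank '[[1,[0,0,1],[0,0,0]],[1,[0,0,2],[0,0,0]],[1,[0,0,2],[0,0,0]]]'
```

```text
time: 19.48
tcp_pos: [0.5662, 0.4347, 0.0788]
orientation: [-3.141, -0.008, -2.906]
force: [-0.3, -0.0, -0.1]
opening: -0.0
time: 19.85
tcp_pos: [0.5662, 0.4346, 0.0767]
orientation: [-3.141, -0.008, -2.906]
force: [0.5, -0.2, -0.7]
opening: -0.0001
```

```bash
python3 -m crank '[[1,[0,0,1],[0,0,0]],[1,[0,0,2],[0,0,0]],[1,[0,0,2],[0,0,0]]]'; python3 -m crank '[[1,[0,0,0.7],[0,0,0]],[1,[0,0,1.2],[0,0,0]],[1,[0,0,1.2],[0,0,0]]]'
```

```text
time: 20.23
tcp_pos: [0.5661, 0.4346, 0.0746]
orientation: [-3.141, -0.008, -2.906]
force: [0.1, -0.3, 0.6]
opening: -0.0002
time: 20.6
tcp_pos: [0.566, 0.4346, 0.0735]
orientation: [-3.141, -0.008, -2.906]
force: [-0.8, -0.0, 1.9]
opening: 0.0001
```

```bash
python3 -m crank '[[1,[0,0,0.6],[0,0,0]],[1,[0,0,1],[0,0,0]],[1,[0,0,1],[0,0,0]]]'; python3 -m crank '[[1,[0,0,0.8],[0,0,0]],[1,[0,0,1.3],[0,0,0]],[1,[0,0,1.3],[0,0,0]]]'
```

```text
time: 20.98
tcp_pos: [0.5659, 0.4346, 0.0732]
orientation: [-3.141, -0.008, -2.906]
force: [-3.1, -2.2, 6.4]
opening: -0.0002
time: 21.35
tcp_pos: [0.5659, 0.4346, 0.0731]
orientation: [-3.141, -0.007, -2.906]
force: [-3.7, -1.9, 9.8]
opening: 0.0001
```

```bash
python3 -m crank '[[1,[0,0,1.2],[0,0,0]],[1,[0,0,1.9],[0,0,0]],[1,[0,0,1.9],[0,0,0]]]'; python3 -m crank '[[1,[0,0,-5],[0,0,0]],[1,[0,0,-20],[0,0,0]],[1,[20,0,-60],[0,0,0]],[1,[80,0,-90],[0,0,0]],[1,[140,0,-110],[0,0,0]],[1,[200,0,-120],[0,0,0]],[1,[250,0,-120],[0,0,0]],[1,[250,0,-120],[0,0,0]],[1,[250,0,-120],[0,0,0]]]'; python3 - <<'E'
from h import *
from workcell import env,viewer
go(env)
for n in("side","top"):
    c=viewer.read_camera(n); np.savez(f"pics/{n}30.npz",**c); print(n); lying(c)
    u0,v0,u1,v1=((220,150,380,290) if n=="side" else (200,90,340,230))
    cv2.imwrite(f"pics/{n}30.png",cv2.resize(c["color"][v0:v1,u0:u1],None,fx=4,fy=4,interpolation=cv2.INTER_CUBIC))
    cv2.imwrite(f"pics/{n}30f.png",c["color"])
E
```

```text
time: 21.72
tcp_pos: [0.5659, 0.4346, 0.0731]
orientation: [-3.142, -0.006, -2.906]
force: [-5.2, -1.8, 14.1]
opening: 0.0001
time: 22.85
tcp_pos: [0.3239, 0.3769, 0.1954]
orientation: [3.141, -0.004, -2.906]
force: [1.0, -0.3, 0.5]
opening: -0.0001
t 22.85 bay [-234.2    1.2  195.4] F bay [ 0.9 -0.5  0.5] open -0.0
turn [ 0.  -0.2  0.1]
side
x 0 n 4 z 64.3 y -1.6 20.9
x 10 n 109 z 70.1 y -25.4 23.1
x 20 n 84 z 71.0 y -25.0 24.3
x 30 n 85 z 71.2 y -24.3 24.2
x 40 n 81 z 71.4 y -24.7 22.4
x 50 n 84 z 70.9 y -24.8 22.8
x 60 n 81 z 71.2 y -24.6 23.9
x 70 n 79 z 71.3 y -24.7 24.3
x 80 n 81 z 70.9 y -24.7 23.3
x 90 n 81 z 71.1 y -25.7 25.8
x 100 n 75 z 70.6 y -23.7 24.7
x 110 n 8 z 67.4 y -20.4 23.9
y -10 x 5.1 105.3
y 0 x 4.8 105.0
y 10 x 5.3 105.2
y 20 x 4.8 106.5
top
x 0 n 41 z 66.2 y -20.6 24.0
x 10 n 156 z 72.3 y -21.9 25.4
x 20 n 148 z 72.6 y -22.6 26.1
x 30 n 140 z 72.7 y -22.1 25.7
x 40 n 143 z 72.6 y -22.0 26.0
x 50 n 138 z 73.0 y -22.0 26.1
x 60 n 139 z 72.7 y -21.8 26.0
x 70 n 139 z 72.7 y -22.6 25.6
x 80 n 139 z 72.5 y -22.2 25.4
x 90 n 136 z 72.9 y -22.0 26.0
x 100 n 120 z 72.2 y -22.0 25.7
x 110 n 6 z 65.2 y -15.8 16.5
y -10 x 3.8 110.4
y 0 x 3.5 104.7
y 10 x 3.8 105.0
y 20 x 4.2 108.7
```

View pics/side30.png

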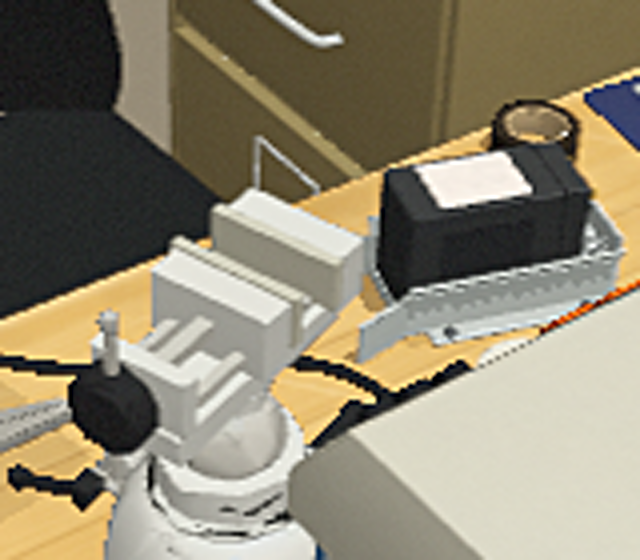

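View pics/top30f.png

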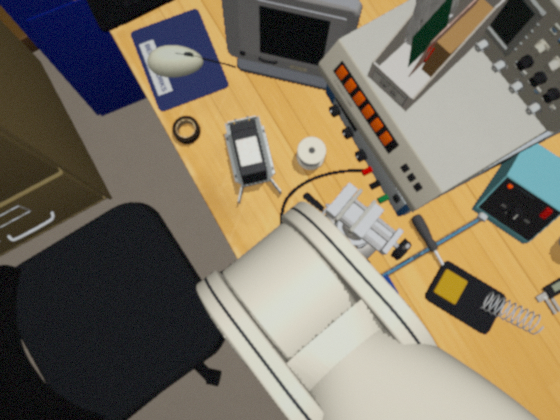

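```bash
python3 - <<'E'
from h import *
a=load("pics/side0.npz")["color"].astype(int); b=load("pics/side30.npz")["color"].astype(int)
print("pliers diff",np.abs(a-b)[248:292,160:245].max(-1).mean().round(2))
a=load("pics/top0.npz")["color"].astype(int); b=load("pics/top30.npz")["color"].astype(int)
print("reel diff",np.abs(a-b)[135:172,295:328].max(-1).mean().round(2))
from workcell import env
s=env.get_state(); print(s["force"].round(1),s["joint_vel"].round(3).max()); env.finish_job()
E
```

```text
pliers diff 10.13
reel diff 14.64
[ 0.7  1.  -0.5] 0.012
the job is handed in; nothing more can be done
```

```bash
python3 - <<'E'
from h import *
for n,r in(("side",(248,292,160,245)),("top",(135,172,295,328)),("top",(40,80,145,210)),("side",(330,400,30,130))):
    a=load(f"pics/{n}0.npz")["color"]; b=load(f"pics/{n}30.npz")["color"]
    f=lambda i:cv2.cvtColor(i,6)[r[0]:r[1],r[2]:r[3]].astype(np.float32)
    print(n,r,"shift px,resp",cv2.phaseCorrelate(f(a),f(b)), np.abs(f(a)-f(b)).mean())
E
```

```text
side (248, 292, 160, 245) shift px,resp ((0.01618762420844888, 0.48777102986744936), 0.9920258775169467) 8.925134
top (135, 172, 295, 328) shift px,resp ((0.021973724934436945, -0.006372476265692484), 1.0124645160304175) 13.890254
top (40, 80, 145, 210) shift px,resp ((-0.02276372305643548, -0.018713503444999446), 0.9939177397224638) 11.545
side (330, 400, 30, 130) shift px,resp ((-0.035064865859951055, 0.03743080603050686), 0.9378147676255968) 9.438143
```

The battery now lies flat in the bay behind the lip, terminal end at the sprung plate, and I handed the job in at about 23 s with the robot clear of everything.

**What I did:** with the gripper shut, I slid the battery to the lip and squared it up there with a second, lower push. I then pushed high on its back until it tipped over, pushed it in against the plate, and pressed its rear end down. The highest force I read was 14 N against the 30 N limit. That comes from readings at the end of each move, so brief peaks in between were not seen.

**Last checks:**
- **Flat:** the battery's upper face is level along its length: 72–73 mm in the top camera, about 71 mm in the side camera, 73 mm expected. The two cameras differ by about 2 mm, which is within calibration. The fingertip also stopped firmly at 73.1 mm.
- **In the bay:** its rear end sits at about x = 4–5 mm by my estimate of the bay frame. That frame is probably 1–2 mm off, so this puts it just behind the lip. I had no direct reading of the plate's travel.
- **Solder reel:** no shift between the first and last top views.
- **Pliers:** the arm hid them in the last top view, and I only compared the pictures for movement after handing in. The side view gave a 0.5 pixel apparent shift. I put that down to shadow or lighting because nothing went near them, but I could not confirm it.

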